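# Seal a vial block in the bench capping press

## Robot

A 6-joint arm with a two-finger parallel gripper is mounted at the origin on a cart in front of the work surface, level with it; the furniture and walls round the work are solid. World frame = base frame: x ahead of the robot, y to its left, z up, the work surface at z = 0. Lengths are in mm, angles in rad, forces in N, time in s.
With the tool pointing down it reaches from about 400 to 925 mm from the base axis. Payload 12.5 kg.
Tool frame: the origin (TCP) lies at the very end of the fingers, on their centre line; the grasp point (between the pads) lies grip_depth behind it (grip_depth is the distance from the TCP to the grasp point, in mm); z points along the fingers, y is the line along which they close (so a half turn about z gives the same grasp; the last joint's range is limited). The gripper opens to 95 mm and grips with 3 to 60 N. Pads are 20 mm wide; open, the fingers measure 119 mm over their backs; the gripper's body (75 mm by 180 mm) begins 59 mm behind the grasp point.
Start: joints at [1.176, 0.491, 1.559, -0, 1.092, -0.106], TCP at [177.984, 599.14, 214.661] pointing down, gripper open.
Joint ranges: [-3.1, 3.1], [-0.84, 2.19], [0.05, 2.79], [-1.13, 4.28], [0.06, 2.93], [-2.69, 2.69]. Speed limits (rad/s): [2.22, 2.22, 2.79, 3.14, 3.14, 3.14].

## Interface

Orientations are given as [roll, pitch, yaw] about the fixed x, y, z axes, in that order (R = Rz(yaw) Ry(pitch) Rx(roll)).
In Python, from cell import state, read_camera, job_done, grip_depth gives the robot as it stands.
- The arm moves only by the tool drive_tool, never from a script. Its argument "targets" is a list of rows, each an object with "jaw": the opening, from 0 (shut) to 1 (fully open); "travel": the shift along the tool's x, y, z in m, a list of three; "twist": the turn about the tool's z in rad. In form: [{"jaw": jaw, "travel": [tx, ty, tz], "twist": twist}, ...]. A call has 1 to 8 rows; each row is the pose to reach, as a shift and turn from the pose commanded when the call began, along the tool's axes at that moment; what a row does not reach only later rows make up. A row lasts 1/12 s, in which the tool goes at most 41.7 mm and 7.16 degrees, less where a joint would pass 70% of its speed; a pose out of reach is approached as far as the arm can. A call with a gripper value outside its range is refused whole. The fingers move at their own pace and stop on an object; the grip force is fixed at half the most. Time passes only in rows, so rows that repeat a pose let the fingers close. It gives the time, the measured TCP pose, the force, the opening and the grip force at its end, in the units of the state.
- state(): the state, without advancing time (a new reading comes with each control period).
- read_camera(name): name is "scene" or "top"; returns a dict with "frame" (384x512x3 uint8, red, green, blue), "fx", "fy", "cx", "cy" (pixels), "R" (3x3) and "t" (3): a world point X has camera coordinates R X + t. Camera axes: x right, y down, z forward; pixel columns grow to the right and rows downward; lengths in mm; the calibration is good to about 2 mm. A picture is of the moment at which its call begins. There is no depth.
- job_done(): hands the job in; it is judged then, once.
The state is a dict: "t": time; "joints": joint angles; "qvel": joint speeds; "tau": joint torques, N m; "eef_pos": TCP position; "tcp_rot": TCP orientation; "ft_force": force on the tool from outside, world axes, zero at the start; "moment": the same for the moment, N m; "opening": opening from 0.0 (shut) to 1.0 (fully open); "grip_force": force on a finger pad.
Only numpy, scipy, OpenCV 4.12 (cv2) and the standard library are available. Lean on these libraries where they do the work, as an engineer would, in place of code of your own. Each camera call takes 0.05 s, during which the arm holds its last target. There are 200 camera calls.

## Task

Cap the vials: set the blue vial block flat and square in the pocket of the capping press's pulled-out carriage, its cut corner at the keyed corner, and let go of it, then push the carriage fully home under the ram (the black knob is its handle). Press the red plunger head down to its stop so that the pale sealing mat is pressed fully onto the block, let the plunger spring back up, and leave the block in the press and everything else on the bench undisturbed.

Things in the scene. Friction and masses are not known exactly. Their poses are not given: they have to be found in the camera images.
- press: Fixed capping press: grey base 170 x 290 mm (top 18 mm above the bench) with two rails, a column, and an overhanging head 60 mm wide, top at 150 mm, reaching 30 mm in front of the ram axis. Origin at bench height straight below the vertical ram axis; +x points to the column behind, +y is the way the carriage is pushed home, z up.
- pocket (a point): Centre of the pocket floor on the aluminium carriage, 36 mm above the bench; axes as the press's. The block fits with its axes parallel to these, 1.5 mm clearance a side, between four black corner locators 10 mm high (top 4 mm is a 45 degree lead-in). Sides open in the middle for the fingers (75 mm on the long sides). The (+x, -y) corner has a diagonal key for the block's cut corner.
- carriage (a joint): Slide of the carriage along the press's +y, m: near 0 = pulled out for loading, 0.140 = fully home at the stop, pocket under the ram. It slides with about 2 N of friction and stays where it is left.
- carriage_knob (a point): Grip point on the carriage's upright black knob (22 mm across, upright, 34 mm tall, round), 70 mm above the bench, at the carriage's outer end 110 mm in -y from the pocket's centre; this point is 14 mm below the knob's top and 34 mm above the carriage tongue.
- vial_block: Loose blue metal vial block, 56 mm (x) x 108 mm (y) x 40 mm high, about 0.4 kg, one upright corner, the (+x, -y) one, cut off at 45 degrees by 12 mm; vials and a pale mat stand on its top. Origin at the centre of its underside, z up. Grip it across its 56 mm width.
- sealing_mat (a joint): How far the pale sealing mat (5 mm thick) on the vial block has been pressed on, m: 0 = loosely laid on, its top 50 mm above the block's underside; 0.004 = fully pressed on. It moves stiffly (about 4 N) and stays where it is pressed to.
- ram (a joint): Travel of the press's ram downward, m: 0 = up (spring holds it there), 0.0185 = at its stop. The return spring needs 3 to 6 N; the platen meets the mat after about 14 mm and then needs about 4 N more, so some 10 N in all at the stop.
- plunger_top (a point): Centre of the top face of the red round plunger head (34 mm flat top, 40 mm across) on the ram, 192 mm above the bench with the ram up; moves down with the ram.
- petri_dish: Round petri dish, 87 mm across, 15 mm high, on the bench; bystander. Origin at the centre of its underside.
- reagent_bottle: White bottle with red cap, 56 mm across, 100 mm tall, behind the work area; bystander. Origin at the centre of its underside.
- marker: Marker pen with a red cap, 135 mm long, lying at the front edge; bystander. Origin at its middle, on the bench.
Mind the look-alikes: they are no part of the job. What is shaped like the vial_block but pink is not meant.

How it is judged (in metres and radians):
On the way, in this order (a step that is already met when the one before it is completed fails the run):
1. the vial block sits flat and square in the pocket of the carriage, let go, with the carriage still out (horizontal distance between vial_block and pocket below 0.0035 m and z of vial_block in the frame of pocket below 0.002 m and angle between vial_block's own z axis and vertical below 0.03 rad and angle between the y axis of vial_block and the y axis of pocket, either way round below 0.05 rad and contact force between the fingers and vial_block below 0.1 N and value of joint carriage below 0.06 m), for 0.2 s.
2. the carriage with the block is pushed fully home (value of joint carriage above 0.137 m), for 0.2 s.
3. the plunger is pressed down to its stop (value of joint ram above 0.0172 m), for 0.1 s.
At the end, for the whole second after the job is handed in: The vial block rests flat in the carriage's pocket (within 3.5 mm of its centre, 2 mm of its floor, tilt under 0.03 rad, square within 0.05 rad), the carriage is within 3 mm of its home stop, the mat is pressed on by at least 3.2 of its 4 mm, and the plunger is up again (within 2 mm) (horizontal distance between vial_block and pocket below 0.0035 m and z of vial_block in the frame of pocket below 0.002 m and angle between vial_block's own z axis and vertical below 0.03 rad and angle between the y axis of vial_block and the y axis of pocket, either way round below 0.05 rad and value of joint carriage above 0.137 m and value of joint sealing_mat above 0.0032 m and value of joint ram below 0.002 m and linear speed of vial_block below 0.02 m/s); the robot touches nothing.
It fails at once if a bystander (petri dish, bottle or marker) is moved by more than 20 mm (distance of any of petri_dish, reagent_bottle, marker from where it was at the start of the episode above 0.02 m).
It also fails if it takes over 58 s, if anything falls off the work surface, if the arm or the gripper's body presses on something with over 40 N, if the wrist force passes 120 N, or if a joint passes its speed limit or range.

## Working session

There is one attempt and no reset: what is moved stays moved. The work goes in short steps, Python scripts to look and compute and a tool call to move; the robot and the scene stay as the last step left them, time stands still between calls to the robot, and variables do not carry over. Pictures are saved under pics/ and viewed, at most 10 in all, crops included, and the job is handed in when it is done.

Besides the shell and the picture viewer there is one more tool, called after "Emit:" as a command line: name --argument value ..., lists and objects as JSON in quotes. drive_tool: Moves the arm, as the interface text tells. Its arguments: {"type":"object","properties":{"targets":{"type":"array"}},"required":["targets"]}

```bash
mkdir -p pics; python3 - <<'E'
from cell import *
import cv2
print(state(), grip_depth)
for n in("scene","top"):
    c=read_camera(n); cv2.imwrite(f"pics/{n}0.png",cv2.resize(c["frame"][:,:,::-1],(800,600)) ); print(n,{k:c[k] for k in c if k!="frame"})
E
```

```text
{'t': 0.0, 'joints': array([ 1.17640435e+00,  4.91512540e-01,  1.55945471e+00, -5.60097255e-07,
        1.09170212e+00, -1.05573464e-01]), 'qvel': array([-0.00083436,  0.00107544, -0.00093879, -0.00121544, -0.00103826,
       -0.00034511]), 'tau': array([ 1.83301679e-03, -6.12640500e+01, -2.58182591e+01,  6.93172077e-02,
        4.81982832e-02, -1.46076968e-04]), 'eef_pos': array([177.8790223 , 598.89401548, 214.0891518 ]), 'tcp_rot': array([-3.14052188e+00, -1.12967768e-04,  2.85277433e+00]), 'ft_force': array([-0.6441569 , -0.33602965, -0.94438721]), 'moment': array([ 0.00148285, -0.04514109, -0.00446816]), 'grip_force': 0.0, 'opening': 0.9995899527083831} 18.8
scene {'fx': 491.6213787379231, 'fy': 491.6213787379231, 'cx': 253.5130346246649, 'cy': 184.2368118075261, 'R': array([[ 0.46540333, -0.88492701,  0.01743342],
       [-0.66578477, -0.362994  , -0.65189417],
       [ 0.58320698,  0.29178681, -0.75810954]]), 't': array([-293.74864041,  455.02917111, 1738.42723723])}
top {'fx': 365.339548573307, 'fy': 365.339548573307, 'cx': 255.31339735722128, 'cy': 191.90819041982195, 'R': array([[-0.07124141, -0.9974509 , -0.00404638],
       [-0.97172515,  0.07031837, -0.2254009 ],
       [ 0.22511086, -0.0121259 , -0.9742577 ]]), 't': array([4.25953874e-03, 5.99242364e+02, 1.24638728e+03])}
```

View pics/scene0.png

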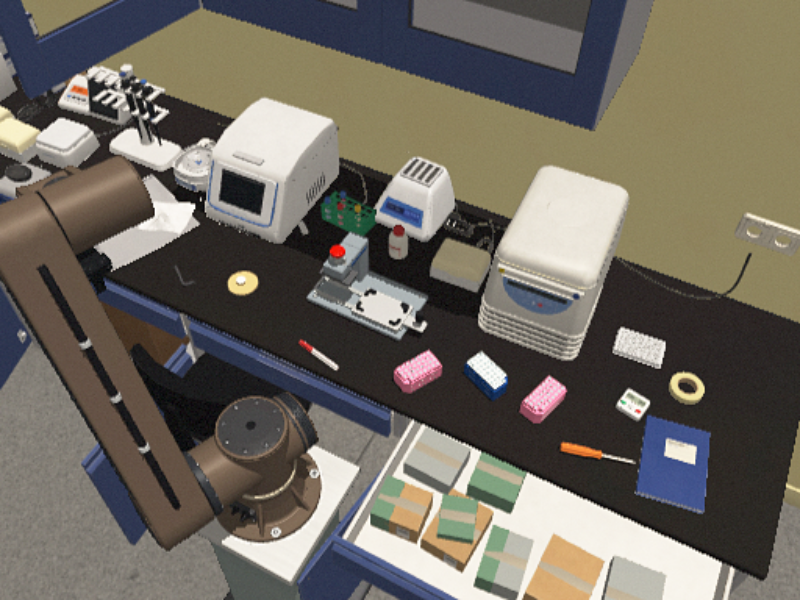

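View pics/top0.png

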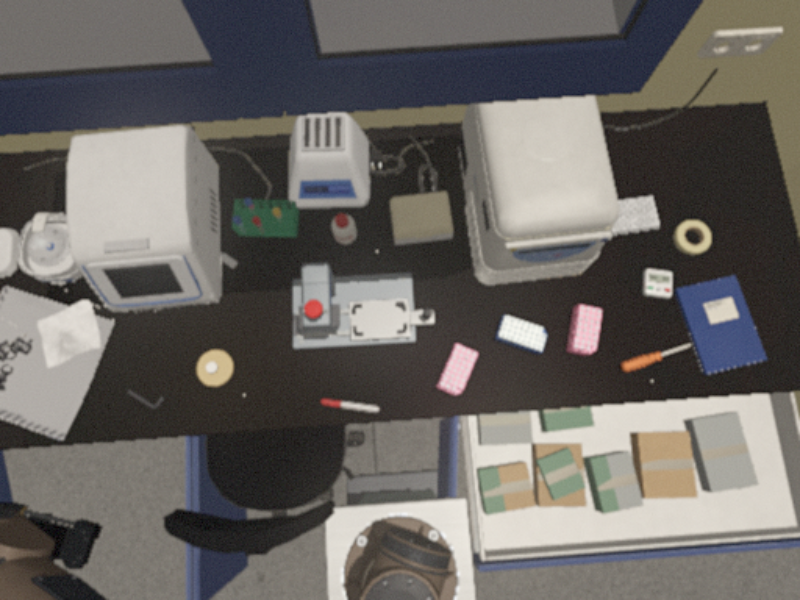

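The top view shows the blue block at about (523,333), the press at (355,310) with its plunger at (313,310), the knob at (425,316), and two pink decoys. I'll zoom in next.

```bash
cat > h.py <<'E'
import numpy as np, cv2
from cell import *
def proj(c,X):
    p=np.atleast_2d(X)@c["R"].T+c["t"]; return np.c_[c["fx"]*p[:,0]/p[:,2]+c["cx"],c["fy"]*p[:,1]/p[:,2]+c["cy"]]
def onplane(c,uv,z):
    uv=np.atleast_2d(uv); d=np.c_[(uv[:,0]-c["cx"])/c["fx"],(uv[:,1]-c["cy"])/c["fy"],np.ones(len(uv))]@c["R"]
    o=-c["R"].T@c["t"]; return o+d*((z-o[2])/d[:,2])[:,None]
def tri(c1,u1,c2,u2):
    A=[];b=[]
    for c,u in((c1,u1),(c2,u2)):
        d=c["R"].T@np.array([(u[0]-c["cx"])/c["fx"],(u[1]-c["cy"])/c["fy"],1]);d/=np.linalg.norm(d);o=-c["R"].T@c["t"]
        P=np.eye(3)-np.outer(d,d);A.append(P);b.append(P@o)
    return np.linalg.lstsq(np.vstack(A),np.hstack(b),rcond=None)[0]
def avg(n,k=6):
    cs=[read_camera(n) for _ in range(k)]; c=cs[0]; c["frame"]=np.mean([x["frame"] for x in cs],0).round().astype(np.uint8); return c
E
python3 - <<'E'
from h import *
import pickle
T=avg("top");S=avg("scene");pickle.dump((T,S),open("ts.pkl","wb"))
def crop(c,x,y,w,h,W,H): return cv2.resize(c["frame"][y:y+h,x:x+w,::-1],(W,H),interpolation=cv2.INTER_CUBIC)
a=crop(T,180,160,100,75,400,300);b=crop(T,300,180,100,75,400,300)
d=crop(S,190,140,100,75,400,300);e=crop(S,270,200,100,75,400,300)
cv2.imwrite("pics/z.png",np.vstack([np.hstack([a,b]),np.hstack([d,e])]))
E
```

```text
(no output)
```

View pics/z.png

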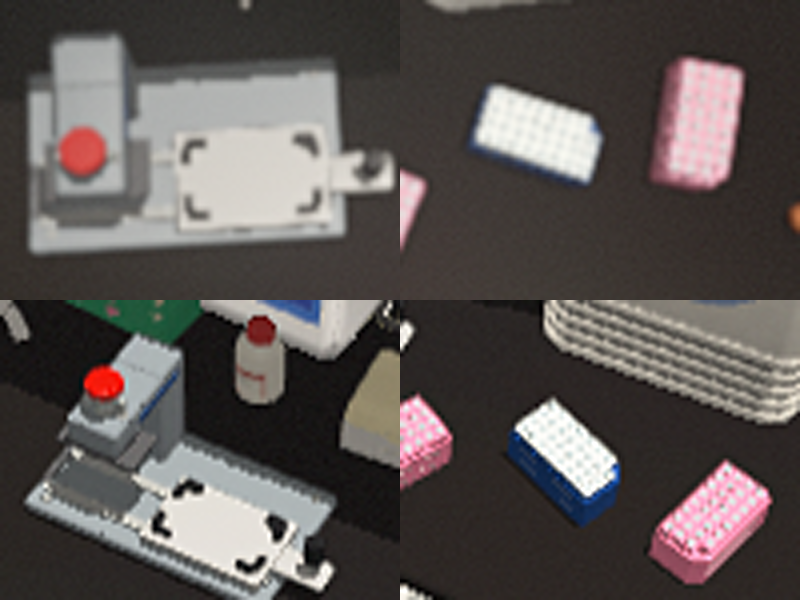

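The crops show the press +x pointing up and +y pointing left in the top view. The block's cut corner is at its upper right and the key is at the locators' upper right, so only a small turn is needed. Now I'll measure.

```bash
cat > m.py <<'E'
from h import *
def blobs(mask,lo,hi):
    n,l,s,ce=cv2.connectedComponentsWithStats(mask.astype(np.uint8),connectivity=8)
    return [(s[i,4],ce[i],l==i) for i in range(1,n) if lo<=s[i,4]<=hi]
def rect(c,mask,z):
    # sub-pixel-ish: contour of 8x upsampled mask on the plane z
    m=cv2.resize(mask.astype(np.float32),None,fx=8,fy=8,interpolation=cv2.INTER_LINEAR)>.5
    k=max(cv2.findContours(m.astype(np.uint8),0,1)[0],key=cv2.contourArea)[:,0].astype(float)
    P=onplane(c,(k+.5)/8-.5,z)[:,:2]
    r=cv2.minAreaRect(P.astype(np.float32)); b=cv2.boxPoints(r); e=[b[1]-b[0],b[2]-b[1]]; e=max(e,key=np.linalg.norm); e=e*np.sign(e[1])
    return np.round(r[0],1),np.round(r[1],1),round(float(np.degrees(np.arctan2(-e[0],e[1]))),2)  # yaw of its y axis
E
python3 - <<'E'
from m import *
import pickle
T,S=pickle.load(open("ts.pkl","rb"))
red={};loc={}
for n,c,bx,lx in(("T",T,(300,180,370,230),(180,160,285,235)),("S",S,(270,200,332,270),(190,140,290,220))):
    f=c["frame"].astype(int);mx=f.max(2);mn=f.min(2)
    def win(b):
        w=np.zeros(mx.shape,bool);w[b[1]:b[3],b[0]:b[2]]=1;return w
    w=win(bx); white=w&(mn>120)&(mx-mn<60); blue=w&(f[...,2]-f[...,0]>25)
    wb=max(blobs(white,50,9999),key=lambda b:b[0]); 
    m=cv2.morphologyEx(wb[2].astype(np.uint8),cv2.MORPH_CLOSE,np.ones((5,5)))
    print(n,"mat",wb[0],rect(c,m,50)); 
    ub=max(blobs(blue,20,9999),key=lambda b:b[0]);print(" blue",ub[0],ub[1])
    w=win(lx); r=w&(f[...,0]>150)&(f[...,1]<90)
    red[n]=sorted(blobs(r,10,999),key=lambda b:-b[0]); print("red",[(b[0],b[1]) for b in red[n]])
    pl=max(blobs(w&(mn>185),200,9999),key=lambda b:b[0]); hull=np.zeros(mx.shape,np.uint8)
    cv2.fillConvexPoly(hull,cv2.convexHull(np.argwhere(pl[2])[:,::-1].astype(np.int32)),1)
    print("plate",pl[0],pl[1]); d=(hull>0)&(mx<110)
    loc[n]=blobs(d,5,200);print("dark",[(b[0],b[1].round(1)) for b in loc[n]])
    k=cv2.morphologyEx(pl[2].astype(np.uint8),cv2.MORPH_CLOSE,np.ones((9,9)))
    k=cv2.morphologyEx(k,cv2.MORPH_OPEN,np.ones((15,15)));print("plate rect",rect(c,k,36))
print("plunger",tri(T,red["T"][0][1],S,red["S"][0][1]))
E
```

```text
T mat 478 (array([ 505.5, -322.4]), array([112.1,  61.8]), -23.19)
 blue 20 [336.  222.5]
red [(np.int32(92), array([200.14130435, 197.7173913 ]))]
plate 842 [245.1912114  203.36698337]
dark [(np.int32(20), array([266. , 194.5])), (np.int32(9), array([227.7, 196.3])), (np.int32(11), array([256.1, 195. ])), (np.int32(12), array([266.7, 209.8])), (np.int32(5), array([228.2, 212.8]))]
plate rect (array([ 5.649e+02, -4.000e-01]), array([147. ,  89.1]), -4.12)
S mat 305 (array([ 506.6, -319.6]), array([108.3,  56.6]), -24.64)
 blue 211 [310.17061611 245.12796209]
red [(np.int32(57), array([215.61403509, 160.10526316]))]
plate 535 [244.56448598 197.38504673]
dark [(np.int32(17), array([222.9, 188.2])), (np.int32(21), array([236.4, 186.5])), (np.int32(17), array([229.5, 195.7])), (np.int32(22), array([258.9, 196.3])), (np.int32(17), array([252.2, 205.9])), (np.int32(7), array([259.1, 208.7]))]Traceback (most recent call last):
  File "<stdin>", line 21, in <module>
  File "m.py", line 8, in rect
    k=max(cv2.findContours(m.astype(np.uint8),0,1)[0],key=cv2.contourArea)[:,0].astype(float)
      ~~~^^^^^^^^^^^^^^^^^^^^^^^^^^^^^^^^^^^^^^^^^^^^^^^^^^^^^^^^^^^^^^^^^
ValueError: max() iterable argument is empty
```

```bash
python3 - <<'E'
from m import *
import pickle
T,S=pickle.load(open("ts.pkl","rb"))
g0={"T":[(228,197.5),(229,211),(256.5,196),(257.5,211)],"S":[(236.4,186.5),(229.5,195.7),(258.9,196.3),(252.2,205.9)]}
def wc(c,p,r=4):
    g=c["frame"].astype(float).mean(2);y,x=np.mgrid[:384,:512];p=np.array(p,float)
    for _ in range(4):
        k=(abs(x-p[0])<=r)&(abs(y-p[1])<=r); w=np.clip(np.percentile(g[k],60)-40-g,0,None)*k
        p=np.array([(w*x).sum(),(w*y).sum()])/w.sum()
    return p
R={n:[wc(c,p) for p in g0[n]] for n,c in(("T",T),("S",S))}
print(R)
for n,c in(("T",T),("S",S)): 
    P=onplane(c,R[n],43)[:,:2];print(n,P.round(1).tolist(),"centres",(P[0]+P[3])/2,(P[1]+P[2])/2,"yaw",[np.degrees(np.arctan2(-(a-b)[0],(a-b)[1])) for a,b in((P[0],P[2]),(P[1],P[3]))])
P=np.array([tri(T,a,S,b) for a,b in zip(R["T"],R["S"])]);print("tri",P.round(1))
pt=tri(T,(200.14,197.72),S,(215.61,160.1));print("plunger",pt)
for n,c,u in(("T",T,(200.14,197.72)),("S",S,(215.61,160.1))):print(onplane(c,u,187))
# plate outline T: half-max edges by Otsu-free threshold
f=T["frame"].astype(int).min(2)
E
```

```text
{'T': [array([227.29285841, 196.74720199]), array([228.04484135, 212.38922668]), array([256.32465979, 195.20091222]), array([257.71715346, 210.30491866])], 'S': [array([236.5058908 , 186.56554943]), array([229.43084383, 195.8250556 ]), array([258.76633234, 196.33328815]), array([252.28183215, 205.9378961 ])]}
T [[592.8, 60.3], [534.7, 60.7], [591.0, -46.1], [534.6, -47.1]] centres [563.72743457   6.60655852] [562.83320557   7.31566677] yaw [np.float64(-1.0140349420563626), np.float64(-0.050411256306856535)]
S [[593.0, 61.7], [534.9, 62.9], [590.6, -45.1], [533.1, -45.1]] centres [563.03645017   8.30331085] [562.78421393   8.93837396] yaw [np.float64(-1.2667587295907328), np.float64(-0.9843860060589114)]
tri [[592.2  60.6  44.5]
 [533.8  61.3  45.3]
 [590.5 -45.7  43.6]
 [533.9 -46.1  43.1]]
plunger [562.12120376 138.0702792  194.58233223]
[[563.89309123 139.06017745 187.        ]]
[[568.10477213 142.10179195 187.        ]]
```

Emit:
drive_tool --targets '[{"jaw":1,"travel":[-0.289,-0.195,-0.046],"twist":0.9},{"jaw":1,"travel":[-0.289,-0.195,-0.046],"twist":0.9},{"jaw":1,"travel":[-0.289,-0.195,-0.046],"twist":0.9},{"jaw":1,"travel":[-0.289,-0.195,-0.046],"twist":0.9},{"jaw":1,"travel":[-0.289,-0.195,-0.046],"twist":0.9},{"jaw":1,"travel":[-0.289,-0.195,-0.046],"twist":0.9},{"jaw":1,"travel":[-0.289,-0.195,-0.046],"twist":0.9},{"jaw":1,"travel":[-0.289,-0.195,-0.046],"twist":0.9}]'

```text
t: 1.37
eef_pos: [388.8, 342.2, 258.7]
tcp_rot: [3.141, -0.0, 1.945]
ft_force: [1.1, 0.9, 0.5]
opening: 1.0
grip_force: 0.0
```

```bash
cat > go.py <<'E'
import sys
from h import *
# go.py x y z yaw : travel/twist from the measured pose to the target
s=state();x,y,z,yaw=map(float,sys.argv[1:5])
from scipy.spatial.transform import Rotation as Ro
R=Ro.from_euler("xyz",s["tcp_rot"]).as_matrix()
d=np.array([x,y,z])-s["eef_pos"]
tw=(s["tcp_rot"][2]-yaw+np.pi)%(2*np.pi)-np.pi
print("t",round(s["t"],2),"pos",s["eef_pos"].round(1),"rot",s["tcp_rot"].round(4),"F",s["ft_force"].round(1),"op",round(s["opening"],3),"grip",round(s["grip_force"],1))
print("travel",(R.T@d/1000).round(4),"twist",round(tw,4),"dist",np.linalg.norm(d).round(1))
E
python3 go.py 480 0 260 1.152
```

```text
t 1.37 pos [388.8 342.2 258.7] rot [ 3.1411e+00 -2.0000e-04  1.9454e+00] F [1.1 0.9 0.5] op 1.0 grip 0.0
travel [-0.3519 -0.0404 -0.0014] twist 0.7934 dist 354.2
```

Emit:
drive_tool --targets '[{"jaw":1,"travel":[-0.352,-0.04,0],"twist":0.8},{"jaw":1,"travel":[-0.352,-0.04,0],"twist":0.8},{"jaw":1,"travel":[-0.352,-0.04,0],"twist":0.8},{"jaw":1,"travel":[-0.352,-0.04,0],"twist":0.8},{"jaw":1,"travel":[-0.352,-0.04,0],"twist":0.8},{"jaw":1,"travel":[-0.352,-0.04,0],"twist":0.8},{"jaw":1,"travel":[-0.352,-0.04,0],"twist":0.8},{"jaw":1,"travel":[-0.352,-0.04,0],"twist":0.8}]'

```text
t: 2.03
eef_pos: [476.6, 20.5, 258.5]
tcp_rot: [3.141, -0.0, 1.149]
ft_force: [0.2, 0.4, 0.0]
opening: 1.001
grip_force: 0.0
```

```bash
python3 go.py 506 -321 150 1.152
```

```text
t 2.03 pos [476.6  20.5 258.5] rot [ 3.1409e+00 -3.0000e-04  1.1492e+00] F [0.2 0.4 0. ] op 1.001 grip 0.0
travel [-0.2996  0.1665  0.1085] twist -0.0028 dist 359.5
```

Emit:
drive_tool --targets '[{"jaw":1,"travel":[-0.3,0.166,0.108],"twist":0},{"jaw":1,"travel":[-0.3,0.166,0.108],"twist":0},{"jaw":1,"travel":[-0.3,0.166,0.108],"twist":0},{"jaw":1,"travel":[-0.3,0.166,0.108],"twist":0},{"jaw":1,"travel":[-0.3,0.166,0.108],"twist":0},{"jaw":1,"travel":[-0.3,0.166,0.108],"twist":0},{"jaw":1,"travel":[-0.3,0.166,0.108],"twist":0},{"jaw":1,"travel":[-0.3,0.166,0.108],"twist":0}]'

```text
t: 2.7
eef_pos: [504.0, -296.2, 157.5]
tcp_rot: [3.141, -0.0, 1.153]
ft_force: [1.5, 0.4, -0.5]
opening: 1.003
grip_force: 0.0
```

```bash
python3 go.py 506 -321 120 1.152
```

```text
t 2.7 pos [ 504.  -296.2  157.5] rot [ 3.1414e+00 -1.0000e-04  1.1526e+00] F [ 1.5  0.4 -0.5] op 1.003 grip 0.0
travel [-0.0218  0.0119  0.0375] twist 0.0006 dist 45.0
```

Emit:
drive_tool --targets '[{"jaw":1,"travel":[-0.01,0.006,0.025],"twist":0},{"jaw":1,"travel":[-0.01,0.006,0.025],"twist":0},{"jaw":1,"travel":[-0.01,0.006,0.025],"twist":0}]'

```text
t: 2.95
eef_pos: [504.9, -305.7, 132.1]
tcp_rot: [-3.139, -0.001, 1.151]
ft_force: [-0.2, 0.4, 0.7]
opening: 1.001
grip_force: 0.0
```

```bash
python3 go.py 506 -321 8 1.152
```

```text
t 2.95 pos [ 504.9 -305.7  132.1] rot [-3.1388e+00 -9.0000e-04  1.1514e+00] F [-0.2  0.4  0.7] op 1.001 grip 0.0
travel [-0.0137  0.0076  0.124 ] twist -0.0006 dist 125.0
```

Emit:
drive_tool --targets '[{"jaw":1,"travel":[-0.014,0.0075,0.03],"twist":0},{"jaw":1,"travel":[-0.014,0.0075,0.06],"twist":0},{"jaw":1,"travel":[-0.014,0.0075,0.08],"twist":0},{"jaw":1,"travel":[-0.014,0.0075,0.1],"twist":0},{"jaw":1,"travel":[-0.014,0.0075,0.115],"twist":0},{"jaw":1,"travel":[-0.014,0.0075,0.123],"twist":0},{"jaw":1,"travel":[-0.014,0.0075,0.123],"twist":0},{"jaw":1,"travel":[-0.014,0.0075,0.123],"twist":0}]'

```text
t: 3.62
eef_pos: [507.4, -321.1, 11.2]
tcp_rot: [3.141, 0.0, 1.154]
ft_force: [-0.8, 0.2, 0.9]
opening: 1.0
grip_force: 0.0
```

```bash
python3 go.py 506 -321 8 1.152; python3 - <<'E'
from h import *
def crop(c,x,y,w,h,W,H): return cv2.resize(c["frame"][y:y+h,x:x+w,::-1],(W,H),interpolation=cv2.INTER_CUBIC)
T=read_camera("top");S=read_camera("scene")
cv2.imwrite("pics/g.png",np.hstack([crop(T,290,170,100,75,400,300),crop(S,260,195,100,75,400,300)]))
E
```

```text
t 3.62 pos [ 507.4 -321.1   11.2] rot [3.1407e+00 1.0000e-04 1.1537e+00] F [-0.8  0.2  0.9] op 1.0 grip 0.0
travel [-0.0005 -0.0013  0.0032] twist 0.0017 dist 3.5
```

View pics/g.png

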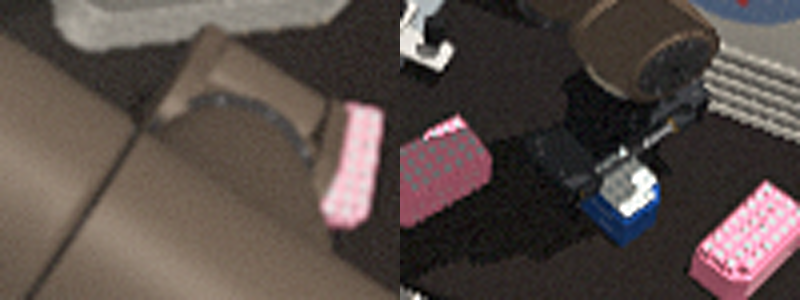

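The fingers straddle the block (scene crop around (620,205)), and the arm hides it from the top camera. I'll close the jaws and lift.

Emit:
drive_tool --targets '[{"jaw":1,"travel":[0,0,0.003],"twist":0},{"jaw":0.3,"travel":[0,0,0.003],"twist":0},{"jaw":0.3,"travel":[0,0,0.003],"twist":0},{"jaw":0.3,"travel":[0,0,0.003],"twist":0},{"jaw":0.3,"travel":[0,0,0.003],"twist":0},{"jaw":0.3,"travel":[0,0,0.003],"twist":0},{"jaw":0.3,"travel":[0,0,0.003],"twist":0},{"jaw":0.3,"travel":[0,0,0.003],"twist":0}]'

```text
t: 4.38
eef_pos: [506.8, -321.6, 7.1]
tcp_rot: [-3.142, -0.0, 1.153]
ft_force: [0.0, -0.2, 0.1]
opening: 0.587
grip_force: 29.9
```

Emit:
drive_tool --targets '[{"jaw":0.3,"travel":[0,0,0],"twist":0},{"jaw":0.3,"travel":[0,0,0],"twist":0},{"jaw":0.3,"travel":[0,0,-0.02],"twist":0},{"jaw":0.3,"travel":[0,0,-0.05],"twist":0},{"jaw":0.3,"travel":[0,0,-0.09],"twist":0},{"jaw":0.3,"travel":[0,0,-0.1],"twist":0},{"jaw":0.3,"travel":[0,0,-0.1],"twist":0}]'

```text
t: 4.97
eef_pos: [507.7, -322.2, 109.4]
tcp_rot: [3.137, 0.001, 1.153]
ft_force: [0.1, 0.2, -6.0]
opening: 0.585
grip_force: 29.9
```

```bash
python3 go.py 563 -50 110 1.555
```

```text
t 4.97 pos [ 507.7 -322.2  109.4] rot [3.1372e+00 1.0000e-03 1.1529e+00] F [ 0.1  0.2 -6. ] op 0.585 grip 29.9
travel [ 0.2712 -0.0599 -0.0012] twist -0.4021 dist 277.7
```

Emit:
drive_tool --targets '[{"jaw":0.3,"travel":[0.271,-0.06,-0.01],"twist":-0.402},{"jaw":0.3,"travel":[0.271,-0.06,-0.01],"twist":-0.402},{"jaw":0.3,"travel":[0.271,-0.06,-0.01],"twist":-0.402},{"jaw":0.3,"travel":[0.271,-0.06,-0.01],"twist":-0.402},{"jaw":0.3,"travel":[0.271,-0.06,-0.01],"twist":-0.402},{"jaw":0.3,"travel":[0.271,-0.06,-0.01],"twist":-0.402},{"jaw":0.3,"travel":[0.271,-0.06,-0.01],"twist":-0.402},{"jaw":0.3,"travel":[0.271,-0.06,-0.01],"twist":-0.402}]'

```text
t: 5.63
eef_pos: [561.5, -44.6, 114.9]
tcp_rot: [-3.139, -0.002, 1.559]
ft_force: [0.5, 0.2, -5.8]
opening: 0.586
grip_force: 29.9
```

```bash
python3 go.py 563 7.5 100 1.555
```

```text
t 5.63 pos [561.5 -44.6 114.9] rot [-3.1386e+00 -1.5000e-03  1.5588e+00] F [ 0.5  0.2 -5.8] op 0.586 grip 29.9
travel [0.0521 0.0009 0.015 ] twist 0.0038 dist 54.2
```

Emit:
drive_tool --targets '[{"jaw":0.3,"travel":[0.052,0.001,0],"twist":0},{"jaw":0.3,"travel":[0.052,0.001,0.01],"twist":0},{"jaw":0.3,"travel":[0.052,0.001,0.03],"twist":0},{"jaw":0.3,"travel":[0.052,0.001,0.044],"twist":0},{"jaw":0.3,"travel":[0.052,0.001,0.044],"twist":0},{"jaw":0.3,"travel":[0.052,0.001,0.044],"twist":0}]'

```text
t: 6.13
eef_pos: [562.8, 2.3, 71.2]
tcp_rot: [-3.138, -0.0, 1.555]
ft_force: [0.0, -0.6, -4.6]
opening: 0.589
grip_force: 29.9
```

```bash
python3 go.py 563 7.5 43 1.555; python3 - <<'E'
from h import *
def crop(c,x,y,w,h,W,H): return cv2.resize(c["frame"][y:y+h,x:x+w,::-1],(W,H),interpolation=cv2.INTER_CUBIC)
T=avg("top",4);S=avg("scene",4)
import pickle;pickle.dump((T,S),open("ts2.pkl","wb"))
cv2.imwrite("pics/p.png",np.hstack([crop(T,190,165,80,60,400,300),crop(S,205,155,80,60,400,300)]))
E
```

```text
t 6.13 pos [562.8   2.3  71.2] rot [-3.1379e+00 -4.0000e-04  1.5547e+00] F [ 0.  -0.6 -4.6] op 0.589 grip 29.9
travel [0.0052 0.0002 0.0282] twist -0.0003 dist 28.7
```

View pics/p.png

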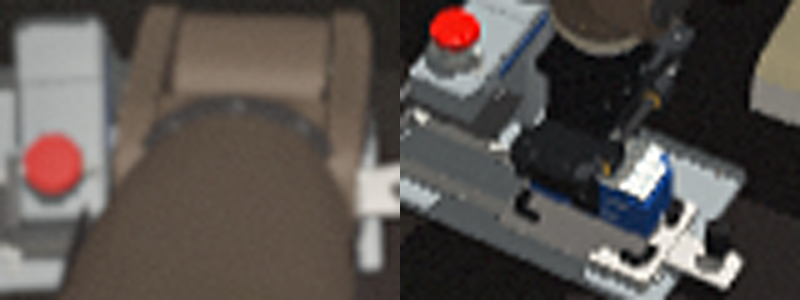

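```bash
python3 go.py 563 7.5 43 1.555; python3 - <<'E'
from m import *
S=avg("scene",4);f=S["frame"].astype(int)
s=state();B=s["eef_pos"]-[0,0,7.1];yaw=s["tcp_rot"][2]-np.pi/2
blue=(f[...,2]-f[...,0]>30);blue[:, :225]=0;blue[:155]=0;blue[215:]=0;blue[:,345:]=0
b=max(blobs(blue,20,9999),key=lambda b:b[0]);print(b[0],b[1])
ys,xs=np.where(b[2])
for x in range(xs.min(),xs.max()+1):print(x,ys[xs==x].min(),ys[xs==x].max(),end="; ")
R=np.array([[np.cos(yaw),-np.sin(yaw)],[np.sin(yaw),np.cos(yaw)]])
L=np.array([[-28,-54,0],[-28,-54,40],[16,-54,0],[28,-42,0],[28,-42,40],[-28,54,0]],float)
W=L.copy();W[:,:2]=L[:,:2]@R.T;W+=B
print("\n",proj(S,W).round(1).tolist())
E
```

```text
t 6.53 pos [564.    2.3  73.6] rot [ 3.1407 -0.      1.5546] F [-0.4  0.1 -4.4] op 0.587 grip 29.9
travel [ 0.0052 -0.0011  0.0306] twist -0.0004 dist 31.0
197 [333.6142132  189.58375635]
322 177 182; 323 178 185; 324 178 186; 325 182 188; 326 183 189; 327 183 190; 328 184 191; 329 184 192; 330 185 192; 331 185 193; 332 185 194; 333 186 194; 334 186 195; 335 186 195; 336 186 196; 337 187 197; 338 188 197; 339 188 197; 340 188 198; 341 188 198; 342 188 198; 343 189 199; 344 190 199; 
 [[253.9, 202.6], [254.1, 196.3], [259.1, 195.3], [257.9, 192.2], [258.1, 185.9], [230.8, 192.5]]
```

```bash
python3 - <<'E'
from m import *
S=avg("scene",4);f=S["frame"].astype(int)
blue=(f[...,2]-f[...,0]>30);blue[:,:229]=0;blue[:155]=0;blue[215:]=0;blue[:,280:]=0
b=max(blobs(blue,20,9999),key=lambda b:b[0]);print(b[0],b[1])
ys,xs=np.where(b[2])
for x in range(xs.min(),xs.max()+1):print(x,ys[xs==x].min(),ys[xs==x].max(),end="; ")
E
```

```text
111 [252.30630631 195.40540541]
245 192 198; 246 192 198; 247 193 199; 248 193 199; 249 194 200; 250 194 200; 251 194 201; 252 195 201; 253 195 201; 254 194 201; 255 193 200; 256 192 199; 257 186 197; 258 186 196; 259 189 192;
```

Emit:
drive_tool --targets '[{"jaw":0.3,"travel":[0.0055,-0.001,0],"twist":0},{"jaw":0.3,"travel":[0.0055,-0.001,0.01],"twist":0},{"jaw":0.3,"travel":[0.0055,-0.001,0.02],"twist":0},{"jaw":0.3,"travel":[0.0055,-0.001,0.024],"twist":0},{"jaw":0.3,"travel":[0.0055,-0.001,0.024],"twist":0},{"jaw":0.3,"travel":[0.0055,-0.001,0.024],"twist":0}]'

```text
t: 7.43
eef_pos: [563.9, 7.9, 48.3]
tcp_rot: [3.14, -0.0, 1.555]
ft_force: [4.3, 0.2, -7.8]
opening: 0.588
grip_force: 30.0
```

Emit:
drive_tool --targets '[{"jaw":0.3,"travel":[0,0,0.002],"twist":0},{"jaw":0.3,"travel":[0,0,0.004],"twist":0},{"jaw":0.3,"travel":[0,0,0.004],"twist":0},{"jaw":0.3,"travel":[0,0,0.004],"twist":0}]'

```text
t: 7.77
eef_pos: [564.0, 7.8, 44.6]
tcp_rot: [3.139, -0.0, 1.554]
ft_force: [7.3, -0.1, -7.0]
opening: 0.589
grip_force: 30.0
```

Emit:
drive_tool --targets '[{"jaw":0.3,"travel":[0,0.001,0],"twist":0},{"jaw":0.3,"travel":[0,0.001,0.0015],"twist":0},{"jaw":0.3,"travel":[0,0.001,0.0015],"twist":0},{"jaw":0.3,"travel":[0,0.001,0.0015],"twist":0}]'

```text
t: 8.1
eef_pos: [564.1, 7.9, 43.3]
tcp_rot: [3.141, 0.0, 1.555]
ft_force: [4.4, -0.3, -6.2]
opening: 0.59
grip_force: 30.0
```

Emit:
drive_tool --targets '[{"jaw":0.3,"travel":[0,0.001,0.0005],"twist":0},{"jaw":0.3,"travel":[0,0.001,0.0005],"twist":0},{"jaw":0.3,"travel":[0,0.001,0.0005],"twist":0},{"jaw":0.8,"travel":[0,0.001,0.0],"twist":0},{"jaw":0.9,"travel":[0,0.001,0.0],"twist":0},{"jaw":0.9,"travel":[0,0.001,0.0],"twist":0},{"jaw":0.9,"travel":[0,0.001,0.0],"twist":0},{"jaw":0.9,"travel":[0,0.001,0.0],"twist":0}]'

```text
t: 8.77
eef_pos: [565.0, 7.9, 43.7]
tcp_rot: [3.141, -0.0, 1.555]
ft_force: [0.0, 0.1, -0.3]
opening: 0.866
grip_force: 0.0
```

Emit:
drive_tool --targets '[{"jaw":0.9,"travel":[0,0,0],"twist":0},{"jaw":0.9,"travel":[0,0,-0.02],"twist":0},{"jaw":0.9,"travel":[0,0,-0.05],"twist":0},{"jaw":0.9,"travel":[0,0,-0.09],"twist":0},{"jaw":0.9,"travel":[-0.1,0,-0.12],"twist":0},{"jaw":0.9,"travel":[-0.22,0,-0.12],"twist":0},{"jaw":0.9,"travel":[-0.22,0,-0.12],"twist":0},{"jaw":0.9,"travel":[-0.22,0,-0.12],"twist":0}]'

```text
t: 9.43
eef_pos: [562.1, -157.9, 158.7]
tcp_rot: [3.141, 0.0, 1.556]
ft_force: [1.6, -0.1, -0.2]
opening: 0.901
grip_force: 0.0
```

```bash
python3 go.py 563 -230 62 1.555; python3 - <<'E'
from h import *
def crop(c,x,y,w,h,W,H): return cv2.resize(c["frame"][y:y+h,x:x+w,::-1],(W,H),interpolation=cv2.INTER_CUBIC)
T=avg("top",4);S=avg("scene",4)
import pickle;pickle.dump((T,S),open("ts3.pkl","wb"))
cv2.imwrite("pics/q.png",np.hstack([crop(T,190,165,100,75,400,300),crop(S,205,150,80,60,400,300)]))
E
```

```text
t 9.43 pos [ 562.1 -157.9  158.7] rot [3.1407e+00 2.0000e-04 1.5556e+00] F [ 1.6 -0.1 -0.2] op 0.901 grip 0.0
travel [-0.072   0.0019  0.0968] twist 0.0006 dist 120.6
```

View pics/q.png

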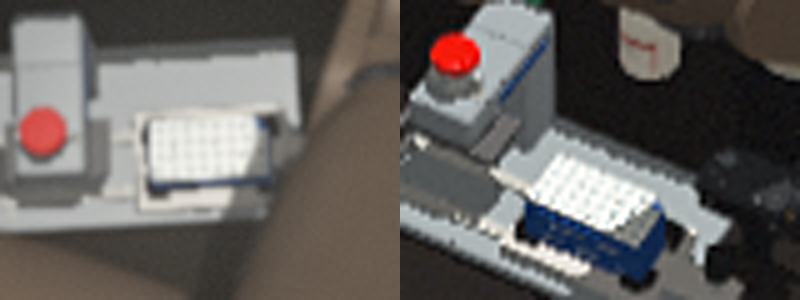

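The block is seated between the locators, with its cut corner at the key (top crop (262,125)). I'll check the numbers before pushing.

```bash
python3 - <<'E'
from m import *
import pickle
T,S=pickle.load(open("ts3.pkl","rb"))
for n,c,b in(("T",T,(225,190,262,215)),("S",S,(225,178,262,204))):
    f=c["frame"].astype(int);mx=f.max(2);mn=f.min(2);w=np.zeros(mx.shape,bool);w[b[1]:b[3],b[0]:b[2]]=1
    blue=w&(f[...,2]-f[...,0]>25)
    wb=max(blobs(w&(mn>(195 if n=="S" else 120)),50,9999),key=lambda b:b[0]);print(n,wb[0],wb[1],rect(c,wb[2],86), onplane(c,wb[1],86)[0,:2].round(1), [ (x[0],x[1].round(1)) for x in blobs(blue,5,999)])
E
```

```text
T 639 [240.06729264 199.42410016] (array([560.7,   3.5]), array([131.1,  89.5]), -4.14) [570.3  12.9] [(np.int32(5), array([230., 211.])), (np.int32(7), array([246., 210.]))]
S 220 [241.71363636 188.05454545] (array([565. ,  31.5]), array([123. ,  60.3]), -1.88) [564.4  21. ] [(np.int32(191), array([243.7, 197.4]))]
```

```bash
python3 go.py 562 -150 60 1.555
```

```text
t 9.83 pos [ 562.3 -155.   157.9] rot [-3.1412e+00 -3.0000e-04  1.5564e+00] F [-0.7  0.1  0.4] op 0.896 grip 0.0
travel [ 0.005  -0.0003  0.0979] twist 0.0014 dist 98.0
```

Emit:
drive_tool --targets '[{"jaw":0,"travel":[0,0,0],"twist":0},{"jaw":0,"travel":[0,0,0.02],"twist":0},{"jaw":0,"travel":[0,0,0.05],"twist":0},{"jaw":0,"travel":[0,0,0.08],"twist":0},{"jaw":0,"travel":[0,0,0.098],"twist":0},{"jaw":0,"travel":[0,0,0.098],"twist":0},{"jaw":0,"travel":[0,0,0.098],"twist":0}]'

```text
t: 10.42
eef_pos: [562.2, -155.6, 59.7]
tcp_rot: [-3.14, -0.001, 1.556]
ft_force: [0.1, 0.0, -0.2]
opening: 0.465
grip_force: 0.0
```

Emit:
drive_tool --targets '[{"jaw":0,"travel":[0.01,0,0],"twist":0},{"jaw":0,"travel":[0.02,0,0],"twist":0},{"jaw":0,"travel":[0.028,0,0],"twist":0},{"jaw":0,"travel":[0.034,0,0],"twist":0},{"jaw":0,"travel":[0.04,0,0],"twist":0},{"jaw":0,"travel":[0.04,0,0],"twist":0}]'

```text
t: 10.92
eef_pos: [563.1, -115.2, 60.5]
tcp_rot: [3.141, 0.0, 1.556]
ft_force: [-0.1, 0.3, -0.7]
opening: 0.05
grip_force: 0.0
```

Emit:
drive_tool --targets '[{"jaw":0,"travel":[0.008,0,0],"twist":0},{"jaw":0,"travel":[0.016,0,0],"twist":0},{"jaw":0,"travel":[0.024,0,0],"twist":0},{"jaw":0,"travel":[0.032,0,0],"twist":0},{"jaw":0,"travel":[0.04,0,0],"twist":0},{"jaw":0,"travel":[0.048,0,0],"twist":0},{"jaw":0,"travel":[0.056,0,0],"twist":0},{"jaw":0,"travel":[0.064,0,0],"twist":0}]'

```text
t: 11.58
eef_pos: [564.0, -51.5, 60.0]
tcp_rot: [3.141, -0.0, 1.555]
ft_force: [2.1, -2.4, 1.3]
opening: 0.004
grip_force: 1.5
```

```bash
python3 go.py 562 17 60 1.555; python3 - <<'E'
from h import *
def crop(c,x,y,w,h,W,H): return cv2.resize(c["frame"][y:y+h,x:x+w,::-1],(W,H),interpolation=cv2.INTER_CUBIC)
T=read_camera("top");S=read_camera("scene")
cv2.imwrite("pics/r.png",np.hstack([crop(T,180,165,100,75,400,300),crop(S,195,150,80,60,400,300)]))
E
```

```text
t 11.58 pos [564.  -51.5  60. ] rot [ 3.1414 -0.      1.5549] F [ 2.1 -2.4  1.3] op 0.004 grip 1.5
travel [ 0.0684 -0.0031  0.    ] twist -0.0001 dist 68.5
```

View pics/r.png

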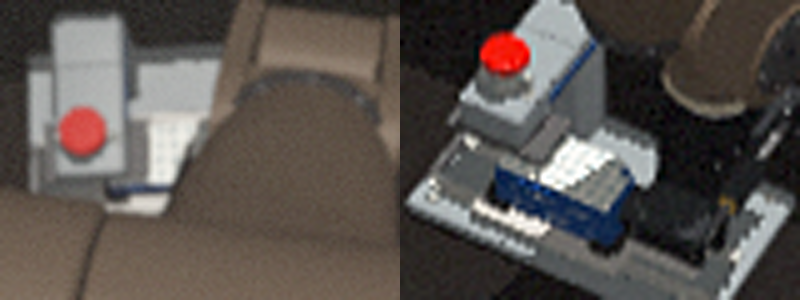

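The carriage slides under about 2.4 N with the block upright in it. I'll keep pushing.

Emit:
drive_tool --targets '[{"jaw":0,"travel":[0.008,0,0],"twist":0},{"jaw":0,"travel":[0.016,0,0],"twist":0},{"jaw":0,"travel":[0.024,0,0],"twist":0},{"jaw":0,"travel":[0.032,0,0],"twist":0},{"jaw":0,"travel":[0.038,0,0],"twist":0},{"jaw":0,"travel":[0.044,0,0],"twist":0},{"jaw":0,"travel":[0.049,0,0],"twist":0},{"jaw":0,"travel":[0.053,0,0],"twist":0}]'

```text
t: 12.35
eef_pos: [564.7, 1.3, 60.0]
tcp_rot: [-3.141, -0.0, 1.555]
ft_force: [-0.6, -2.9, -0.4]
opening: 0.005
grip_force: 1.0
```

Emit:
drive_tool --targets '[{"jaw":0,"travel":[0.002,0,0],"twist":0},{"jaw":0,"travel":[0.004,0,0],"twist":0},{"jaw":0,"travel":[0.006,0,0],"twist":0},{"jaw":0,"travel":[0.008,0,0],"twist":0}]'

```text
t: 12.68
eef_pos: [565.0, 8.1, 60.0]
tcp_rot: [3.142, 0.001, 1.555]
ft_force: [-2.9, -23.9, 0.7]
opening: 0.003
grip_force: 11.3
```

Emit:
drive_tool --targets '[{"jaw":0,"travel":[0,0,0],"twist":0},{"jaw":0,"travel":[0,0,0],"twist":0},{"jaw":0,"travel":[0,0,0],"twist":0},{"jaw":0,"travel":[-0.02,0,0],"twist":0},{"jaw":0,"travel":[-0.04,0,-0.03],"twist":0},{"jaw":0,"travel":[-0.04,0,-0.07],"twist":0},{"jaw":0,"travel":[-0.04,0,-0.11],"twist":0},{"jaw":0,"travel":[-0.04,0,-0.15],"twist":0}]'

```text
t: 13.35
eef_pos: [564.1, -31.6, 211.8]
tcp_rot: [-3.142, -0.001, 1.554]
ft_force: [0.8, -0.1, 0.6]
opening: 0.005
grip_force: 0.0
```

Emit:
drive_tool --targets '[{"jaw":0,"travel":[-0.04,0,-0.04],"twist":0},{"jaw":0,"travel":[-0.08,0,-0.04],"twist":0},{"jaw":0,"travel":[-0.12,0,-0.04],"twist":0},{"jaw":0,"travel":[-0.16,0,-0.04],"twist":0},{"jaw":0,"travel":[-0.2,0,-0.04],"twist":0}]'

```text
t: 13.77
eef_pos: [561.0, -228.3, 250.8]
tcp_rot: [3.14, 0.0, 1.555]
ft_force: [0.4, 0.9, -0.2]
opening: 0.003
grip_force: 0.0
```

```bash
python3 - <<'E'
from h import *
def crop(c,x,y,w,h,W,H): return cv2.resize(c["frame"][y:y+h,x:x+w,::-1],(W,H),interpolation=cv2.INTER_CUBIC)
T=avg("top",3);S=avg("scene",3)
R={}
for n,c,b in(("T",T,(180,180,225,215)),("S",S,(195,145,235,180))):
    f=c["frame"].astype(int);y,x=np.mgrid[:384,:512];k=(x>=b[0])&(x<b[2])&(y>=b[1])&(y<b[3])&(f[...,0]>150)&(f[...,1]<90)
    R[n]=(x[k].mean(),y[k].mean());print(n,k.sum(),R[n])
    print(onplane(c,R[n],190))
print(tri(T,R["T"],S,R["S"]))
cv2.imwrite("pics/s.png",np.hstack([crop(T,160,165,100,75,400,300),crop(S,190,145,80,60,400,300)]))
E
python3 go.py 564 139 215 1.555
```

```text
T 90 (np.float64(200.03333333333333), np.float64(197.84444444444443))
[[562.82824183 138.9926113  190.        ]]
S 57 (np.float64(215.57894736842104), np.float64(160.0701754385965))
[[565.79465156 140.73598662 190.        ]]
[561.74609365 138.2017426  195.01714032]
t 14.07 pos [ 561.2 -225.6  250. ] rot [ 3.1415e+00 -5.0000e-04  1.5552e+00] F [-0.1 -0.1 -0.2] op 0.004 grip 0.0
travel [ 0.3646 -0.0029  0.0352] twist 0.0002 dist 366.3
```

View pics/s.png

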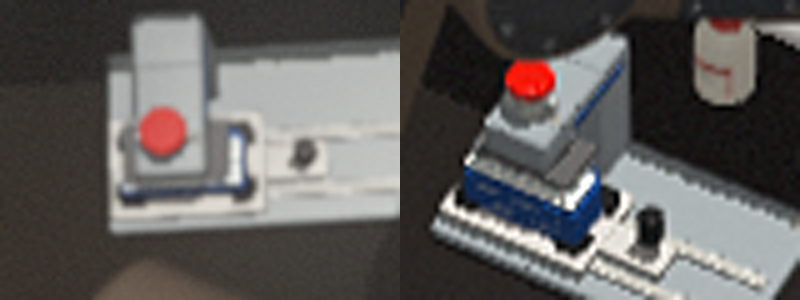

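The carriage is home with the block upright under the platen. The plunger is at about (564,139). Next I'll press it.

Emit:
drive_tool --targets '[{"jaw":0,"travel":[0.325,-0.003,0],"twist":0},{"jaw":0,"travel":[0.325,-0.003,0],"twist":0},{"jaw":0,"travel":[0.325,-0.003,0],"twist":0},{"jaw":0,"travel":[0.325,-0.003,0],"twist":0},{"jaw":0,"travel":[0.325,-0.003,0],"twist":0},{"jaw":0,"travel":[0.325,-0.003,0],"twist":0},{"jaw":0,"travel":[0.325,-0.003,0],"twist":0},{"jaw":0,"travel":[0.325,-0.003,0],"twist":0}]'

```text
t: 14.73
eef_pos: [562.3, 102.8, 250.5]
tcp_rot: [3.141, -0.001, 1.558]
ft_force: [0.6, -0.2, 0.5]
opening: 0.005
grip_force: 0.0
```

```bash
python3 go.py 564.5 139.5 205 1.555
```

```text
t 14.73 pos [562.3 102.8 250.5] rot [ 3.1410e+00 -6.0000e-04  1.5578e+00] F [ 0.6 -0.2  0.5] op 0.005 grip 0.0
travel [0.0366 0.0017 0.0455] twist 0.0028 dist 58.4
```

Emit:
drive_tool --targets '[{"jaw":0,"travel":[0.036,0.002,0],"twist":0.003},{"jaw":0,"travel":[0.036,0.002,0.02],"twist":0.003},{"jaw":0,"travel":[0.036,0.002,0.04],"twist":0.003},{"jaw":0,"travel":[0.036,0.002,0.052],"twist":0.003},{"jaw":0,"travel":[0.036,0.002,0.055],"twist":0.003},{"jaw":0,"travel":[0.036,0.002,0.055],"twist":0.003}]'

```text
t: 15.23
eef_pos: [565.2, 135.6, 194.6]
tcp_rot: [-3.14, -0.0, 1.553]
ft_force: [0.1, -0.0, 0.1]
opening: 0.007
grip_force: 0.0
```

```bash
python3 go.py 564.5 139.5 173 1.555
```

```text
t 15.23 pos [565.2 135.6 194.6] rot [-3.1404e+00 -1.0000e-04  1.5534e+00] F [ 0.1 -0.   0.1] op 0.007 grip 0.0
travel [ 0.0039 -0.0008  0.0216] twist -0.0016 dist 22.0
```

Emit:
drive_tool --targets '[{"jaw":0,"travel":[0.004,-0.001,0],"twist":0},{"jaw":0,"travel":[0.004,-0.001,0.004],"twist":0},{"jaw":0,"travel":[0.004,-0.001,0.008],"twist":0},{"jaw":0,"travel":[0.004,-0.001,0.012],"twist":0},{"jaw":0,"travel":[0.004,-0.001,0.016],"twist":0},{"jaw":0,"travel":[0.004,-0.001,0.018],"twist":0},{"jaw":0,"travel":[0.004,-0.001,0.018],"twist":0}]'

```text
t: 15.82
eef_pos: [565.3, 138.6, 176.9]
tcp_rot: [3.141, -0.001, 1.552]
ft_force: [1.1, 2.8, 4.1]
opening: 0.005
grip_force: 2.1
```

Emit:
drive_tool --targets '[{"jaw":0,"travel":[0,0,0.001],"twist":0},{"jaw":0,"travel":[0,0,0.002],"twist":0},{"jaw":0,"travel":[0,0,0.003],"twist":0},{"jaw":0,"travel":[0,0,0.003],"twist":0}]'

```text
t: 16.15
eef_pos: [565.3, 138.6, 174.3]
tcp_rot: [3.141, -0.001, 1.552]
ft_force: [-0.0, 3.2, 5.9]
opening: 0.006
grip_force: 3.0
```

Emit:
drive_tool --targets '[{"jaw":0,"travel":[0,0,0.001],"twist":0},{"jaw":0,"travel":[0,0,0.001],"twist":0},{"jaw":0,"travel":[0,0,0.002],"twist":0},{"jaw":0,"travel":[0,0,0.002],"twist":0}]'

```text
t: 16.48
eef_pos: [565.4, 138.6, 174.1]
tcp_rot: [3.139, -0.001, 1.552]
ft_force: [-5.5, 2.0, 22.5]
opening: 0.012
grip_force: 11.4
```

At the stop, 22 N at z ≈ 174. I'll hold briefly and then lift away.

Emit:
drive_tool --targets '[{"jaw":0,"travel":[0,0,0.0005],"twist":0},{"jaw":0,"travel":[0,0,0.0005],"twist":0},{"jaw":0,"travel":[0,0,0.0005],"twist":0},{"jaw":0,"travel":[0,0,-0.015],"twist":0},{"jaw":0,"travel":[0,0,-0.035],"twist":0},{"jaw":0,"travel":[0,0,-0.07],"twist":0},{"jaw":0,"travel":[0,0,-0.08],"twist":0},{"jaw":0,"travel":[0,0,-0.08],"twist":0}]'

```text
t: 17.15
eef_pos: [565.8, 138.2, 254.3]
tcp_rot: [3.137, -0.0, 1.552]
ft_force: [-0.5, 0.1, -0.4]
opening: 0.002
grip_force: 0.0
```

Emit:
drive_tool --targets '[{"jaw":0,"travel":[-0.04,0,0],"twist":0},{"jaw":0,"travel":[-0.08,0,0],"twist":0},{"jaw":0,"travel":[-0.12,0,0],"twist":0},{"jaw":0,"travel":[-0.16,0,0],"twist":0},{"jaw":0,"travel":[-0.2,0,0],"twist":0},{"jaw":0,"travel":[-0.24,0,0],"twist":0},{"jaw":0,"travel":[-0.28,0,0],"twist":0},{"jaw":0,"travel":[-0.32,0,0],"twist":0}]'

```text
t: 17.82
eef_pos: [557.9, -183.5, 250.1]
tcp_rot: [-3.139, -0.001, 1.552]
ft_force: [1.3, 0.2, 0.5]
opening: 0.002
grip_force: 0.0
```

```bash
python3 - <<'E'
from h import *
def crop(c,x,y,w,h,W,H): return cv2.resize(c["frame"][y:y+h,x:x+w,::-1],(W,H),interpolation=cv2.INTER_CUBIC)
T=avg("top",3);S=avg("scene",3)
for n,c,b in(("T",T,(180,180,225,215)),("S",S,(195,145,235,180))):
    f=c["frame"].astype(int);y,x=np.mgrid[:384,:512];k=(x>=b[0])&(x<b[2])&(y>=b[1])&(y<b[3])&(f[...,0]>150)&(f[...,1]<90)
    print(n,k.sum(),x[k].mean(),y[k].mean())
cv2.imwrite("pics/u.png",np.hstack([crop(T,160,165,100,75,400,300),crop(S,190,145,80,60,400,300)]))
s=state();print(s["t"],s["eef_pos"],s["qvel"].round(3))
E
```

```text
T 90 200.03333333333333 197.86666666666667
S 56 215.53571428571428 160.125
18.1167 [ 558.60586709 -180.65342456  250.95169613] [ 0.018 -0.01  -0.006 -0.001  0.002 -0.001]
```

View pics/u.png

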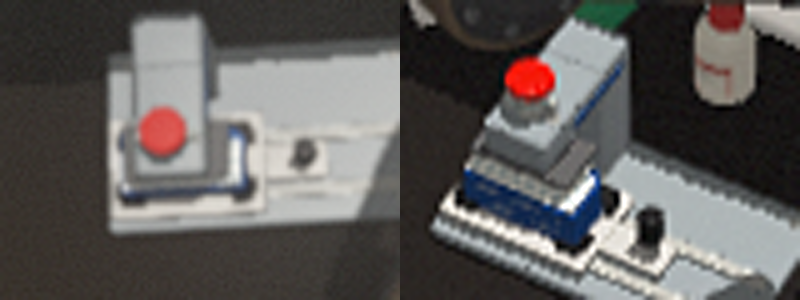

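```bash
python3 -c "
from cell import *
print(job_done())"
```

```text
the job is handed in; nothing more can be done
None
```

I handed the job in at about 18 s of 58 s: the blue block is in the carriage pocket and the carriage is home. I pressed the plunger to its stop (22 N, no further travel) and it sprang back up. The final pictures agree, but I inferred how far the mat went on from that stop and did not measure it.

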